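# Open a bayonet filter holder and take out the spent cartridge

## Task

Open the filter holder: press its cover down against the spring, twist it a quarter turn counter-clockwise (seen from above) to free it from its lugs, lift it off and set it down, bar up, flat in the square tray. Then lift the spent cartridge out of the holder and stand it upright in the round dish. Set both down rather than dropping them, and leave the bottle, the tip box and the tube rack where they stand.

Things in the scene. Friction and masses are not known exactly. Their poses are not given: they have to be found in the camera images.
- holder: Filter holder, fixed to the bench: round aluminium body 92 mm across, 45 mm high, on a 112 mm foot. Origin at the centre of its underside, z up its axis. Two opposite dark steel bayonet tracks on its shoulder hook over the cover's ears; angles below are about z from the holder's +x, counter-clockwise from above. The ears start locked at 0 and 180 degrees.
- holder_track (a point): Top of one track, 39.5 mm along the holder's +x, 64 mm up. Tracks lie 33 to 46 mm from the axis and cover -21 to 57 and 159 to 237 degrees. A lip blocks turning until the cover is pressed more than 4 mm; clockwise is walled off. Turned less than 70 degrees the cover stays held; it is clear from 70 on and meets a stop at 90: turn it about 80.
- holder_neck (a point): Centre of the mouth of the holder's upright neck, 65 mm above its underside; the neck is 47 mm across outside, its bore 38 mm.
- cover: Loose cover (140 g), a dark steel cap 60 mm across, hollow below (53 mm wide, 38 mm deep). Origin at the centre of its lower rim, z up. Two ears at the rim along its +x and -x reach 38 mm from the axis. Flat top 43 mm above the origin. It starts locked, origin 54 mm above the holder's underside, its x along the holder's x; freed, it rises 3 mm. Lift it straight up 50 mm before moving aside.
- cover_bar (a point): Where to grip the cover: on its axis, inside the grip bar on top, 65 mm above the cover's origin. The bar is 50 mm long along the cover's x, 14 mm wide, 32 mm high (43 to 75 mm above the origin). A spring pushes the cover up with about 6 N, plus 0.8 N per mm pressed; it can be pressed 9 mm (about 14 N) until it meets a stop: 6 to 8 mm is right.
- cartridge_stub (a point): Where to grip the cartridge: on its axis, in its stub, 63 mm above its underside. Loose, white, 80 g: a cylinder 34 mm across and 40 mm high, then a round stub 16 mm across and 32 mm high; z up. It stands in the holder's bore under the cover. With the cover off its underside is 23 mm above the holder's underside and the stub stands 30 mm clear of the neck.
- cartridge_foot (a point): Centre of the cartridge's underside.
- tray: Shallow square steel tray, fixed: 160 x 160 mm, 18 mm high, walls and floor 4 mm thick; origin at the centre of its underside, sides along its x and y. The cover goes here.
- dish: Shallow round dark grey plastic dish, fixed: 110 mm across, 18 mm high, walls and floor 4 mm thick; origin at the centre of its underside. The cartridge goes here. Tray and dish may change sides.
- bottle_mid (a point): Bystander: white reagent bottle 56 mm across, 110 mm high; point half-way up.
- tip_box_mid (a point): Bystander: pipette tip box 75 x 110 mm, 60 mm high; point half-way up.
- tube_rack_mid (a point): Bystander: red tube rack 70 x 180 mm, 28 mm high with tubes to 46 mm; point in its centre, 14 mm up.

How it is judged:
By the outcome, as a careful person would: the job done as asked, in the order asked, and still so for the second after the job is handed in, with the robot touching nothing.
It also fails if it takes over 56 s, if anything falls off the work surface, if the arm or the gripper's body presses on something with over 40 N, if the wrist force passes 120 N, or if a joint passes its speed limit or range.

## Robot

A 6-joint arm with a two-finger parallel gripper is mounted at the origin on the work surface. World frame = base frame: x ahead of the robot, y to its left, z up, the work surface at z = 0. Lengths are in m, angles in rad, forces in N, time in s.
With the tool pointing down it reaches from about 0.425 to 0.95 m from the base axis. Payload 3.5 kg.
Tool frame: the origin (TCP) lies between the finger pads; the fingertips stand 14 mm ahead of it and the grasp point (between the pads) lies 5 mm behind it; z points along the fingers, y is the line along which they close (so a half turn about z gives the same grasp; the last joint's range is limited). The gripper opens to 85 mm and grips with 20 to 120 N. Pads are 22 mm wide; open, the fingers measure 114 mm over their backs; the gripper's body (76 mm by 85 mm) begins 54 mm behind the grasp point. The pads swing forward as they close: fully open they stand 13 mm farther back than shut.
Start: joints at [-1.34, 0.286, 1.577, -0, 1.279, -0.15], TCP at [0.251, -0.627, 0.245] pointing down, gripper open.
Joint ranges: [-2.77, 2.77], [-0.9, 2.22], [0.21, 2.48], [-1.53, 4.67], [0.24, 2.81], [-2.84, 2.84]. Speed limits (rad/s): [2.79, 2.79, 3.14, 3.14, 3.14, 3.14].

## Interface

Orientations are given as a unit quaternion [x, y, z, w].
In Python, from plant import * gives the robot as it stands.
- The arm moves only by the tool step_arm, never from a script. Its argument "commands" is a list of rows, each an object of numbers: "gripper": the gripper's target within -1 to 1 (shut at 1, half-way at 0, fully open at -1); "x", "y", "z": the shift along the tool's x, y, z in mm; "spin": the turn about the tool's z in degrees. A call has exactly 10 rows; each row shifts and turns the commanded pose from where the row before left it, along the tool's axes as they then stand; what a row does not reach is not made up. A row lasts 1/10 s, in which the tool goes at most 50 mm and 8.59 degrees, less where a joint would pass 70% of its speed; a pose out of reach is approached as far as the arm can. A call with a gripper value outside its range is refused whole. The fingers move at their own pace and stop on an object; "force" is the grip in N (left out, the last holds). Time passes only in rows, so rows that do not move let the fingers close, or fill a call up. It gives the time, the measured TCP pose, the force, the opening and the grip force at its end, in the units of the state.
- get_state(): the state, without advancing time (a new reading comes with each control period).
- read_camera(name): name is "side" or "top" or "wrist"; returns a dict with "color" (480x640x3 uint8, red, green, blue), "z_map" (480x640 float32, m along the optical axis (not along the pixel's ray), 0 where there is no reading), "fx", "fy", "cx", "cy" (pixels), "eye" and "attitude" of the camera in the world; the wrist camera has in their place "mount" (4x4, takes a point from camera to tool coordinates, whose origin is the TCP and whose axes are the flange's). Camera axes: x right, y up, looking along -z (the intrinsics and any distortion apply to the point x, -y, -z); pixel columns grow to the right and rows downward; lengths in m; the calibration is good to about 2 mm. A picture is of the moment at which its call begins: read the wrist's pose just before it.
- sign_off(): hands the job in; it is judged then, once.
The state is a dict: "time": time; "qpos": joint angles; "dq": joint speeds; "joint_efforts": joint torques, N m; "eef_pos": TCP position; "tcp_rot": TCP orientation; "contact_force": force on the tool from outside, world axes, zero at the start; "wrist_torque": the same for the moment, N m; "opening": opening from 0.0 (shut) to 1.0 (fully open); "finger_force": force on a finger pad.
Only numpy, scipy, OpenCV 4.12 (cv2) and the standard library are available. Lean on these libraries where they do the work, as an engineer would, in place of code of your own. Each camera call takes 0.05 s, during which the arm holds its last target. There are 200 camera calls.

## Working session

There is one attempt and no reset: what is moved stays moved. The work goes in short steps, Python scripts to look and compute and a tool call to move; the robot and the scene stay as the last step left them, time stands still between calls to the robot, and variables do not carry over. Pictures are saved under pics/ and viewed, at most 10 in all, crops included, and the job is handed in when it is done.

Besides the shell and the picture viewer there is one more tool, called as name(argument=value, ...) on one line, values as JSON. step_arm: Moves the arm, as the interface text tells. Its arguments: {"type":"object","properties":{"commands":{"type":"array"},"force":{"type":"number"}},"required":["commands"]}

```bash
ls; mkdir -p pics
cat > h.py <<'E'
from plant import *
import numpy as np, cv2
from scipy.spatial.transform import Rotation as R
def cloud(name):
    s=get_state(); c=read_camera(name)
    z=c["z_map"]; v,u=np.mgrid[0:480,0:640]
    P=np.stack([(u-c["cx"])/c["fx"]*z,-(v-c["cy"])/c["fy"]*z,-z],-1)
    if "mount" in c:
        M=np.array(c["mount"]); P=P@M[:3,:3].T+M[:3,3]
        P=P@R.from_quat(s["tcp_rot"]).as_matrix().T+s["eef_pos"]
    else:
        A=np.array(c["attitude"]); Rm=A if A.shape==(3,3) else R.from_quat(A).as_matrix()
        P=P@Rm.T+np.array(c["eye"])
    P[z==0]=np.nan
    return c,P
def save(n,im): cv2.imwrite("pics/"+n,im[...,::-1])
E
python3 - <<'E'
from h import *
c,P=cloud("top"); save("top.png",c["color"]); np.save("top.npy",P)
print({k:v for k,v in c.items() if k not in("color","z_map")})
c,P=cloud("side"); save("side.png",c["color"]); np.save("side.npy",P)
print({k:v for k,v in c.items() if k not in("color","z_map")})
print(get_state())
E
```

```text
pics
{'fx': 606.5775019474488, 'fy': 606.5775019474488, 'cx': 320.25797348381934, 'cy': 245.23518448583508, 'eye': array([0.44009952, 0.00432196, 1.0669815 ]), 'attitude': array([-0.06709179,  0.07300613,  0.70652317, -0.7007095 ])}
{'fx': 438.11654558593165, 'fy': 438.11654558593165, 'cx': 310.6794207117625, 'cy': 235.91635016136527, 'eye': array([0.55502779, 0.53473436, 0.76820561]), 'attitude': array([-0.03055805,  0.3328068 ,  0.94029722, -0.06439702])}
{'time': 0.1, 'qpos': array([-1.33999473e+00,  2.87104687e-01,  1.57806433e+00,  2.59512043e-06,
        1.27860302e+00, -1.50046790e-01]), 'dq': array([-0.00029643, -0.00076297, -0.00218298,  0.00043646, -0.00020896,
        0.00018336]), 'joint_efforts': array([ 7.18508636e-04, -4.07294226e+01, -2.93698418e+01, -1.41712458e-04,
        3.39477883e-03,  8.41062729e-06]), 'eef_pos': array([ 0.25076794, -0.62606715,  0.2440488 ]), 'tcp_rot': array([ 9.81923522e-01,  1.89274955e-01, -4.27457458e-05, -1.08885178e-03]), 'contact_force': array([-0.45760698,  0.13777437, -0.40438147]), 'wrist_torque': array([-0.0054903 ,  0.01663489,  0.01722232]), 'finger_force': 0.0, 'opening': 0.9980214730511537}
```

View pics/top.png

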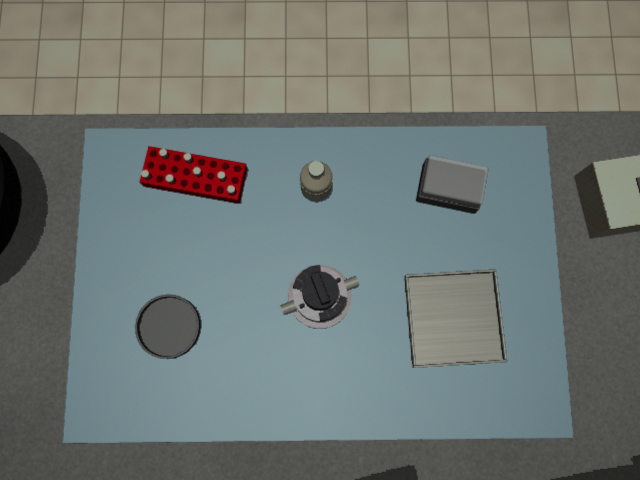

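View pics/side.png

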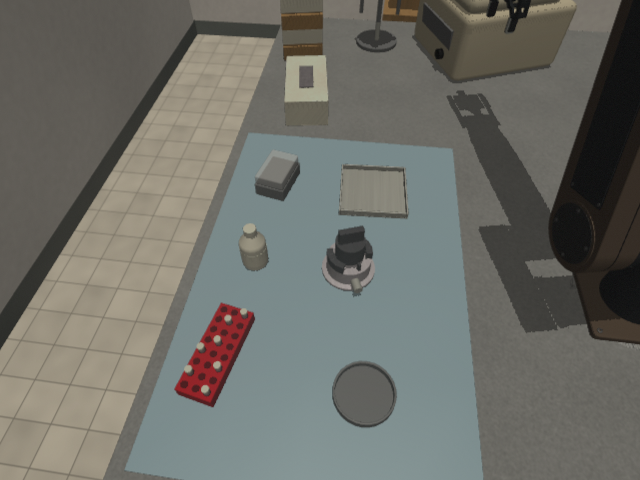

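The top view shows the holder near pixel (320,295), with its bar running from about (314,274) to (327,304). The tray is at (456,318), the dish at (168,327), and the rack, bottle and tip box are along the far edge. The side view agrees.

Run:
```python
from h import *
for n,(u0,u1,v0,v1) in {"top":(275,365,255,335),"side":(310,390,215,295)}.items():
    P=np.load(n+".npy"); Q=P[v0:v1,u0:u1].reshape(-1,3); Q=Q[~np.isnan(Q[:,0])]
    h=np.round(Q[:,2],3); print(n,"zmax",np.nanmax(h),np.histogram(Q[:,2],bins=np.arange(-.005,.15,.01))[0])
    for lo,hi in((.119,.14),(.09,.105),(.055,.072),(.04,.052)):
        q=Q[(Q[:,2]>lo)&(Q[:,2]<hi)]
        if len(q)<5: continue
        r=cv2.minAreaRect((q[:,:2]*1000).astype(np.float32)); print(lo,len(q),np.median(q[:,2]),r)
        (x,y),rad=cv2.minEnclosingCircle((q[:,:2]*1000).astype(np.float32));print("  circ",x,y,rad)
P=np.load("top.npy")
for nm,(u0,u1,v0,v1) in {"tray":(395,515,262,372),"dish":(128,210,288,366)}.items():
    Q=P[v0:v1,u0:u1].reshape(-1,3); q=Q[(Q[:,2]>.012)&(Q[:,2]<.025)]; print(nm,np.median(Q[:,2]),len(q),cv2.minAreaRect((q[:,:2]*1000).astype(np.float32)),cv2.minEnclosingCircle((q[:,:2]*1000).astype(np.float32)))
for nm,(u0,u1,v0,v1) in {"bottle":(290,340,150,210),"box":(410,500,145,220)}.items():
    Q=P[v0:v1,u0:u1].reshape(-1,3); q=Q[(Q[:,2]>.03)]; print(nm,q.min(0),q.max(0))
c=cv2.imread("pics/top.png")[245:345,265:375]; cv2.imwrite("pics/crop.png",cv2.resize(c,None,fx=6,fy=6,interpolation=cv2.INTER_CUBIC))
```

```text
top zmax 0.136 [3720  752   37  282  231  419  392  229   18   81  698   12   16  284
    1]
0.119 293 0.1294073803357828 ((562.0186157226562, -3.3602256774902344), (49.80745315551758, 13.935002326965332), 20.65371322631836)
  circ 561.8740844726562 -3.5343167781829834 25.26589012145996
0.09 769 0.09758908471108685 ((561.2241821289062, -3.6274490356445312), (57.425052642822266, 58.83786392211914), 15.399971961975098)
  circ 562.1513061523438 -3.7679805755615234 29.9542236328125
0.055 614 0.06433989301069554 ((562.3302001953125, -3.5257530212402344), (92.77334594726562, 77.23420715332031), 56.795326232910156)
  circ 562.0992431640625 -3.1012890338897705 46.61562728881836
0.04 636 0.04567474711604902 ((557.3779907226562, -6.961566925048828), (81.05792236328125, 91.098388671875), 37.3126220703125)
  circ 562.0196533203125 -3.766838312149048 46.199275970458984
side zmax 0.131 [3806  447  117  211  278  198  354  116   91  114  303   80   89  167
    0]
0.119 222 0.12753895821133876 ((564.1369018554688, -2.6764183044433594), (49.54539108276367, 15.846879005432129), 21.262916564941406)
  c
[... 442 characters left out ...]
5
0.04 389 0.04460777858576259 ((568.25244140625, 9.040946960449219), (67.67829895019531, 90.90864562988281), 71.20589447021484)
  circ 565.35498046875 -2.4718613624572754 47.1455192565918
tray nan 989 ((522.2500610351562, -237.74810791015625), (160.2714385986328, 161.3120880126953), 3.2224063873291016) ((522.8603515625, -237.83460998535156), 112.3423080444336)
dish nan 552 ((511.5316162109375, 258.9409484863281), (109.39772033691406, 108.05296325683594), 86.83737182617188) ((511.97271728515625, 258.5805358886719), 55.211212158203125)
bottle [ 0.73296026 -0.0266817   0.03010472] [0.78917634 0.02969225 0.11584082]
box [ 0.70939254 -0.29672985  0.03017952] [ 0.80658295 -0.17931877  0.06842301]
```

View pics/crop.png

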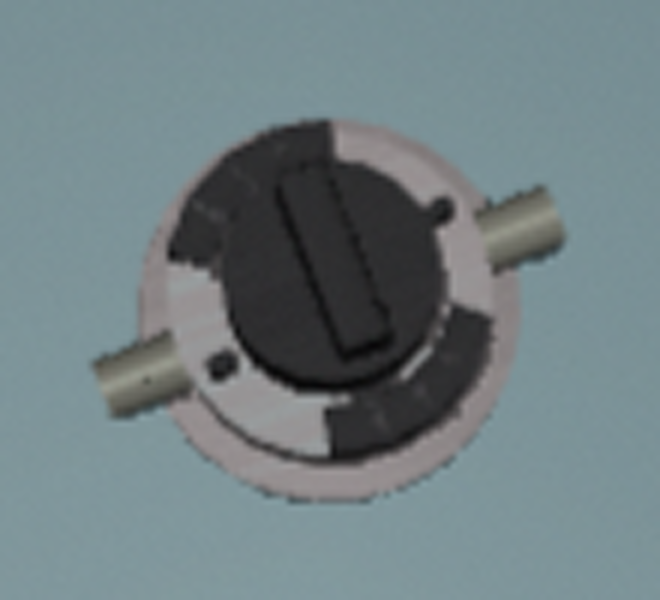

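step_arm(commands=[{"x": 26,"y": -23},{"x": 26,"y": -23},{"x": 26,"y": -23},{"x": 26,"y": -23},{"x": 26,"y": -23},{"x": 26,"y": -23},{"x": 26,"y": -23},{"x": 26,"y": -23},{"x": 26,"y": -23},{"x": 26,"y": -23}], force=80)

```text
invalid input
```

step_arm(commands=[{"x": 26,"y": -23},{"x": 26,"y": -23},{"x": 26,"y": -23},{"x": 26,"y": -23},{"x": 26,"y": -23},{"x": 26,"y": -23},{"x": 26,"y": -23},{"x": 26,"y": -23},{"x": 26,"y": -23},{"spin": 1}])

```text
invalid input
```

```bash
cat >> h.py <<'E'
def go(p,yaw=None):
    """remaining move in tool mm/deg to world TCP p (mm)"""
    s=get_state(); Rm=R.from_quat(s["tcp_rot"]); d=Rm.inv().apply(np.array(p)-s["eef_pos"]*1000)
    X=Rm.as_matrix(); y0=np.degrees(np.arctan2(X[1,0],X[0,0]))
    print("pos",(s["eef_pos"]*1000).round(1),"yaw",y0.round(2),"tilt",X[:2,2].round(4),"q",s["qpos"].round(2),"t",s["time"])
    print("F",s["contact_force"].round(1),"open",round(s["opening"],3),"ff",s["finger_force"])
    print("move",d.round(1),"spin",None if yaw is None else round(y0-yaw,2))
E
python3 - <<'E'
from h import *
go([562.5,-3.3,114],20.8)
c,P=cloud("wrist"); save("w1.png",c["color"])
Q=P.reshape(-1,3); Q=Q[~np.isnan(Q[:,0])]; Q=Q[np.hypot(Q[:,0]-.5625,Q[:,1]+.0033)<.05]
for lo,hi in((.12,.14),(.09,.105)):
    q=Q[(Q[:,2]>lo)&(Q[:,2]<hi)]; print(len(q),np.median(q[:,2]),cv2.minAreaRect((q[:,:2]*1000).astype(np.float32)),cv2.minEnclosingCircle((q[:,:2]*1000).astype(np.float32)))
E
```

```text
pos [ 250.8 -626.1  244. ] yaw 21.82 tilt [-0.0005  0.0021] q [-1.34  0.29  1.58  0.    1.28 -0.15] t 0.1
F [-0.5  0.1 -0.4] open 0.998 ff 0.0
move [ 520.8 -462.   131.2] spin 1.02
0 nan ((0.0, 0.0), (0.0, 0.0), 0.0) ((0.0, 0.0), 0.0)
0 nan ((0.0, 0.0), (0.0, 0.0), 0.0) ((0.0, 0.0), 0.0)
  return _methods._mean(a, axis=axis, dtype=dtype,
  ret = ret.dtype.type(ret / rcount)
```

View pics/w1.png

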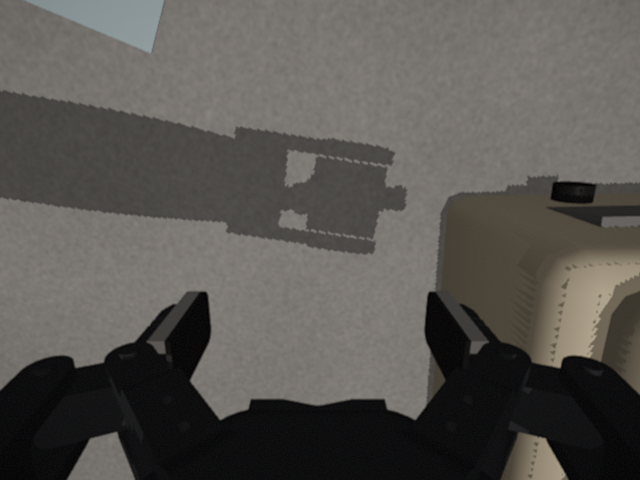

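The moves were refused, so the wrist picture shows only the start place (floor and both fingers). Each row probably needs every field.

step_arm(commands=[{"gripper": -1,"x": 26,"y": -23,"z": 0,"spin": 0},{"gripper": -1,"x": 26,"y": -23,"z": 0,"spin": 0},{"gripper": -1,"x": 26,"y": -23,"z": 0,"spin": 0},{"gripper": -1,"x": 26,"y": -23,"z": 0,"spin": 0},{"gripper": -1,"x": 26,"y": -23,"z": 0,"spin": 0},{"gripper": -1,"x": 26,"y": -23,"z": 0,"spin": 0},{"gripper": -1,"x": 26,"y": -23,"z": 0,"spin": 0},{"gripper": -1,"x": 26,"y": -23,"z": 0,"spin": 0},{"gripper": -1,"x": 26,"y": -23,"z": 0,"spin": 0},{"gripper": -1,"x": 26,"y": -23,"z": 0,"spin": 0}], force=80)

```text
time: 1.15
eef_pos: [0.4071, -0.315, 0.2451]
tcp_rot: [0.982, 0.189, -0.0, -0.0]
contact_force: [0.1, -0.4, -0.0]
opening: 1.002
finger_force: 0.0
```

step_arm(commands=[{"gripper": -1,"x": 26,"y": -23,"z": 0,"spin": 0},{"gripper": -1,"x": 26,"y": -23,"z": 0,"spin": 0},{"gripper": -1,"x": 26,"y": -23,"z": 0,"spin": 0},{"gripper": -1,"x": 26,"y": -23,"z": 0,"spin": 0},{"gripper": -1,"x": 26,"y": -23,"z": 0,"spin": 0},{"gripper": -1,"x": 26,"y": -23,"z": 0,"spin": 0},{"gripper": -1,"x": 26,"y": -23,"z": 0,"spin": 0},{"gripper": -1,"x": 26,"y": -23,"z": 0,"spin": 0},{"gripper": -1,"x": 26,"y": -23,"z": 0,"spin": 0},{"gripper": -1,"x": 0,"y": 0,"z": 0,"spin": 1}])

```text
time: 2.15
eef_pos: [0.5478, -0.0342, 0.245]
tcp_rot: [0.983, 0.183, 0.0, -0.001]
contact_force: [-0.5, -0.9, 1.4]
opening: 0.998
finger_force: 0.0
```

Run:
```python
from h import *
go([562.5,-3.3,114],20.8)
c,P=cloud("wrist"); save("w2.png",c["color"])
Q=P.reshape(-1,3); Q=Q[~np.isnan(Q[:,0])]; Q=Q[np.hypot(Q[:,0]-.5625,Q[:,1]+.0033)<.05]
for lo,hi in((.12,.14),(.09,.105)):
    q=Q[(Q[:,2]>lo)&(Q[:,2]<hi)]; print(len(q),np.median(q[:,2]),cv2.minAreaRect((q[:,:2]*1000).astype(np.float32)),cv2.minEnclosingCircle((q[:,:2]*1000).astype(np.float32)))
```

```text
pos [547.8 -34.2 245. ] yaw 21.03 tilt [-0.0001  0.0012] q [-0.25  0.01  1.89  0.    1.24  0.96] t 2.15
F [-0.5 -0.9  1.4] open 0.998 ff 0.0
move [ 24.7 -23.5 131. ] spin 0.23
1510 0.12852749679283343 ((563.7288818359375, -2.4587631225585938), (49.68197250366211, 14.10464859008789), 20.639265060424805) ((563.7117309570312, -2.5960569381713867), 25.20037078857422)
3194 0.09670084395738025 ((564.28369140625, -2.456623077392578), (58.314453125, 59.20365905761719), 15.68685245513916) ((563.6218872070312, -2.5692155361175537), 29.950599670410156)
```

View pics/w2.png

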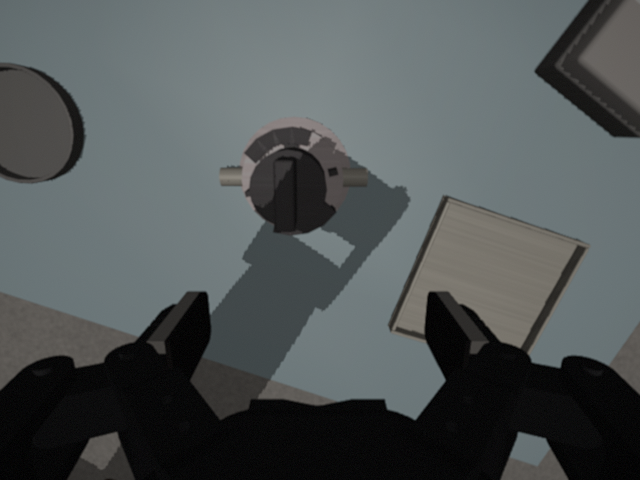

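The wrist view shows the holder at pixel (290,178) with its bar upright at (285,195), parallel to the tool x axis. Depth puts the bar at (563.2, -3) mm, yaw 20.7°, which agrees with the top camera.

step_arm(commands=[{"gripper": -1,"x": 10,"y": -9,"z": 0,"spin": 0.3},{"gripper": -1,"x": 10,"y": -9,"z": 0,"spin": 0},{"gripper": -1,"x": 5.6,"y": -5.6,"z": 10,"spin": 0},{"gripper": -1,"x": 0,"y": 0,"z": 20,"spin": 0},{"gripper": -1,"x": 0,"y": 0,"z": 20,"spin": 0},{"gripper": -1,"x": 0,"y": 0,"z": 20,"spin": 0},{"gripper": -0.5,"x": 0,"y": 0,"z": 20,"spin": 0},{"gripper": -0.5,"x": 0,"y": 0,"z": 0,"spin": 0},{"gripper": -0.5,"x": 0,"y": 0,"z": 0,"spin": 0},{"gripper": -0.5,"x": 0,"y": 0,"z": 0,"spin": 0}])

```text
time: 3.2
eef_pos: [0.5636, -0.0064, 0.1566]
tcp_rot: [0.984, 0.178, 0.001, 0.0]
contact_force: [0.6, -0.2, 0.1]
opening: 0.747
finger_force: 0.0
```

Run:
```python
from h import *
go([563.2,-3,115],20.7)
c,P=cloud("wrist"); save("w3.png",c["color"])
Q=P.reshape(-1,3); Q=Q[~np.isnan(Q[:,0])]; Q=Q[np.hypot(Q[:,0]-.5625,Q[:,1]+.0033)<.032]
for lo,hi in((.12,.134),(.09,.105)):
    q=Q[(Q[:,2]>lo)&(Q[:,2]<hi)]; print(len(q),np.median(q[:,2]),cv2.minAreaRect((q[:,:2]*1000).astype(np.float32)),cv2.minEnclosingCircle((q[:,:2]*1000).astype(np.float32)))
```

```text
pos [563.6  -6.4 156.6] yaw 20.51 tilt [ 0.0021 -0.0004] q [-0.19  0.13  1.93 -0.    1.08  1.02] t 3.2
F [ 0.6 -0.2  0.1] open 0.747 ff 0.0
move [ 0.8 -3.4 41.6] spin -0.19
2972 0.12858450763621337 ((563.5755615234375, -2.1102943420410156), (50.1355094909668, 13.775952339172363), 20.711355209350586) ((563.33642578125, -1.8878341913223267), 25.536663055419922)
6221 0.09674184626876053 ((564.0300903320312, -2.329132080078125), (58.717132568359375, 59.50853729248047), 18.069927215576172) ((563.2565307617188, -2.3624284267425537), 30.30268096923828)
```

View pics/w3.png

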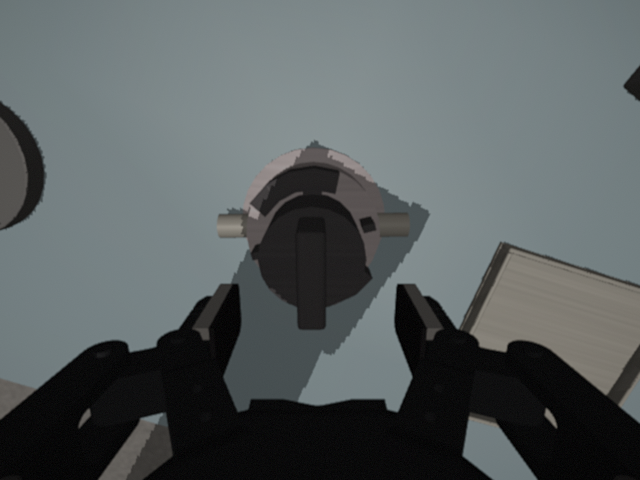

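The bar is at pixels (311,215–328), about 7 px left of the midpoint between the fingers, which matches the measured 3.8 mm offset.

step_arm(commands=[{"gripper": -0.5,"x": 1,"y": -3.8,"z": 6,"spin": -0.2},{"gripper": -0.5,"x": 0,"y": 0,"z": 12,"spin": 0},{"gripper": -0.5,"x": 0,"y": 0,"z": 12,"spin": 0},{"gripper": -0.5,"x": 0,"y": 0,"z": 11,"spin": 0},{"gripper": 0.4,"x": 0,"y": 0,"z": 0,"spin": 0},{"gripper": 0.4,"x": 0,"y": 0,"z": 0,"spin": 0},{"gripper": 0.4,"x": 0,"y": 0,"z": 0,"spin": 0},{"gripper": 1,"x": 0,"y": 0,"z": 0,"spin": 0},{"gripper": 1,"x": 0,"y": 0,"z": 0,"spin": 0},{"gripper": 1,"x": 0,"y": 0,"z": 0,"spin": 0}], force=80)

```text
time: 4.25
eef_pos: [0.563, -0.0026, 0.1153]
tcp_rot: [0.984, 0.18, 0.001, 0.001]
contact_force: [-0.4, -0.3, 2.0]
opening: 0.148
finger_force: 78.7
```

Run:
```python
from h import *
go([563.3,-2.5,115],20.7)
```

```text
pos [563.   -2.6 115.3] yaw 20.72 tilt [ 0.0019 -0.0007] q [-0.18  0.19  1.95 -0.    1.    1.02] t 4.25
F [-0.4 -0.3  2. ] open 0.148 ff 78.74894857406616
move [0.3 0.  0.3] spin 0.02
```

step_arm(commands=[{"gripper": 1,"x": 0,"y": 0,"z": 1,"spin": 0},{"gripper": 1,"x": 0,"y": 0,"z": 1,"spin": 0},{"gripper": 1,"x": 0,"y": 0,"z": 1,"spin": 0},{"gripper": 1,"x": 0,"y": 0,"z": 1,"spin": 0},{"gripper": 1,"x": 0,"y": 0,"z": 1,"spin": 0},{"gripper": 1,"x": 0,"y": 0,"z": 1,"spin": 0},{"gripper": 1,"x": 0,"y": 0,"z": 1,"spin": 0},{"gripper": 1,"x": 0,"y": 0,"z": 0,"spin": 0},{"gripper": 1,"x": 0,"y": 0,"z": 0,"spin": 0},{"gripper": 1,"x": 0,"y": 0,"z": 0,"spin": 0}])

```text
time: 5.25
eef_pos: [0.5639, -0.0027, 0.1103]
tcp_rot: [0.984, 0.18, 0.002, 0.001]
contact_force: [-2.8, -0.7, 10.2]
opening: 0.154
finger_force: 80.0
```

step_arm(commands=[{"gripper": 1,"x": 0,"y": 0,"z": 1,"spin": 0},{"gripper": 1,"x": 0,"y": 0,"z": 1,"spin": 0},{"gripper": 1,"x": 0,"y": 0,"z": 0.3,"spin": 0},{"gripper": 1,"x": 0,"y": 0,"z": 0,"spin": 0},{"gripper": 1,"x": 0,"y": 0,"z": 0,"spin": -2},{"gripper": 1,"x": 0,"y": 0,"z": 0,"spin": -4},{"gripper": 1,"x": 0,"y": 0,"z": 0,"spin": -4},{"gripper": 1,"x": 0,"y": 0,"z": 0,"spin": -4},{"gripper": 1,"x": 0,"y": 0,"z": 0,"spin": -4},{"gripper": 1,"x": 0,"y": 0,"z": 0,"spin": -2}])

```text
time: 6.25
eef_pos: [0.565, -0.0025, 0.1088]
tcp_rot: [0.937, 0.349, 0.003, 0.001]
contact_force: [-1.3, 0.6, 10.7]
opening: 0.148
finger_force: 80.3
```

Run:
```python
from h import *
go([563.3,-2.5,108.3],100.7); print(get_state()["wrist_torque"])
```

```text
pos [565.   -2.5 108.8] yaw 40.81 tilt [ 0.0063 -0.0005] q [-0.18  0.2   1.95  0.    0.99  0.67] t 6.25
F [-1.3  0.6 10.7] open 0.148 ff 80.26231169700623
move [-1.2 -1.1  0.5] spin -59.89
[ 0.03928846  0.24563496 -0.05369794]
```

step_arm(commands=[{"gripper": 1,"x": -0.5,"y": -0.5,"z": 0,"spin": -6},{"gripper": 1,"x": 0,"y": 0,"z": 0,"spin": -6},{"gripper": 1,"x": 0,"y": 0,"z": 0,"spin": -6},{"gripper": 1,"x": 0,"y": 0,"z": 0,"spin": -6},{"gripper": 1,"x": 0,"y": 0,"z": 0,"spin": -6},{"gripper": 1,"x": 0,"y": 0,"z": 0,"spin": -6},{"gripper": 1,"x": 0,"y": 0,"z": 0,"spin": -6},{"gripper": 1,"x": 0,"y": 0,"z": 0,"spin": -6},{"gripper": 1,"x": 0,"y": 0,"z": 0,"spin": -6},{"gripper": 1,"x": 0,"y": 0,"z": 0,"spin": -6}])

```text
time: 7.25
eef_pos: [0.5643, -0.0025, 0.1088]
tcp_rot: [0.636, 0.771, 0.002, 0.003]
contact_force: [-1.2, 0.3, 10.7]
opening: 0.152
finger_force: 80.4
```

Run:
```python
from h import *
go([563.3,-2.5,108.3],100.7); print(get_state()["wrist_torque"])
```

```text
pos [564.3  -2.5 108.8] yaw 100.94 tilt [ 0.0063 -0.0005] q [-0.18  0.2   1.96  0.    0.98 -0.38] t 7.25
F [-1.2  0.3 10.7] open 0.152 ff 80.4356038570404
move [ 0.2 -1.   0.5] spin 0.24
[-0.04832244  0.26559034 -0.03345225]
```

step_arm(commands=[{"gripper": 1,"x": 0,"y": 0,"z": -3,"spin": 0},{"gripper": 1,"x": 0,"y": 0,"z": -3,"spin": 0},{"gripper": 1,"x": 0,"y": 0,"z": -4,"spin": 0},{"gripper": 1,"x": 0,"y": 0,"z": -4,"spin": 0},{"gripper": 1,"x": 0,"y": 0,"z": -5,"spin": 0},{"gripper": 1,"x": 0,"y": 0,"z": -5,"spin": 0},{"gripper": 1,"x": 0,"y": 0,"z": -5,"spin": 0},{"gripper": 1,"x": 0,"y": 0,"z": -5,"spin": 0},{"gripper": 1,"x": 0,"y": 0,"z": -5,"spin": 0},{"gripper": 1,"x": 0,"y": 0,"z": 0,"spin": 0}])

```text
time: 8.25
eef_pos: [0.5622, -0.0024, 0.145]
tcp_rot: [0.638, 0.77, 0.0, 0.001]
contact_force: [0.1, -0.9, -1.8]
opening: 0.149
finger_force: 78.5
```

step_arm(commands=[{"gripper": 1,"x": 0,"y": 0,"z": -8,"spin": 0},{"gripper": 1,"x": 0,"y": 0,"z": -8,"spin": 0},{"gripper": 1,"x": 0,"y": 0,"z": -8,"spin": 0},{"gripper": 1,"x": 0,"y": 0,"z": -8,"spin": 0},{"gripper": 1,"x": 0,"y": 0,"z": -8,"spin": 0},{"gripper": 1,"x": 0,"y": 0,"z": -8,"spin": 0},{"gripper": 1,"x": 0,"y": 0,"z": -8,"spin": 0},{"gripper": 1,"x": 0,"y": 0,"z": -8,"spin": 0},{"gripper": 1,"x": 0,"y": 0,"z": 0,"spin": 0},{"gripper": 1,"x": 0,"y": 0,"z": 0,"spin": 0}])

```text
time: 9.25
eef_pos: [0.5617, -0.0023, 0.2082]
tcp_rot: [0.638, 0.77, 0.0, 0.0]
contact_force: [-0.2, 0.3, -1.6]
opening: 0.15
finger_force: 78.4
```

Run:
```python
from h import *
go([523,-237.5,145],90)
P=cloud("side"); save("s2.png",P[0]["color"])
```

```text
pos [561.7  -2.3 208.2] yaw 100.72 tilt [ 0.0003 -0.0001] q [-0.18  0.07  1.89 -0.    1.18 -0.37] t 9.25
F [-0.2  0.3 -1.6] open 0.15 ff 78.43852758407593
move [-223.9  -81.7   63.2] spin 10.72
```

View pics/s2.png

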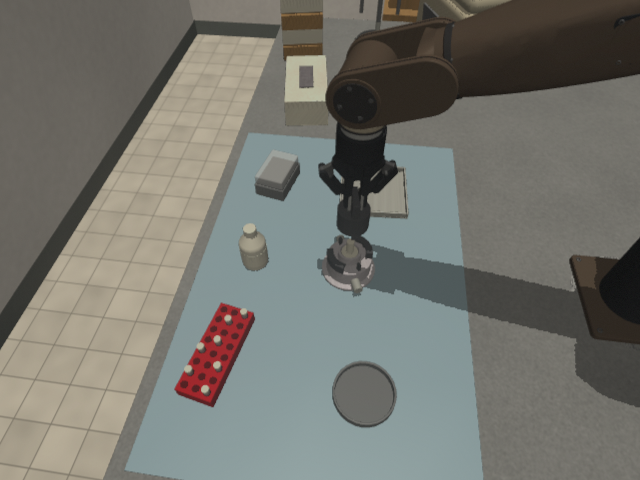

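The side view shows the cover in the gripper at pixel (353,215) and the cartridge stub still standing in the holder at (349,247). Next I move over the tray.

step_arm(commands=[{"gripper": 1,"x": -12,"y": -4,"z": 0,"spin": 0},{"gripper": 1,"x": -25,"y": -9,"z": 0,"spin": 0},{"gripper": 1,"x": -25,"y": -9,"z": 0,"spin": 0},{"gripper": 1,"x": -25,"y": -9,"z": 0,"spin": 0},{"gripper": 1,"x": -25,"y": -9,"z": 0,"spin": 0},{"gripper": 1,"x": -25,"y": -9,"z": 0,"spin": 0},{"gripper": 1,"x": -25,"y": -9,"z": 0,"spin": 0},{"gripper": 1,"x": -25,"y": -9,"z": 0,"spin": 0},{"gripper": 1,"x": -25,"y": -9,"z": 0,"spin": 0},{"gripper": 1,"x": -12,"y": -6,"z": 0,"spin": 0}])

```text
time: 10.3
eef_pos: [0.5218, -0.2401, 0.2075]
tcp_rot: [0.639, 0.769, -0.0, -0.0]
contact_force: [0.6, 0.2, -0.6]
opening: 0.149
finger_force: 78.4
```

step_arm(commands=[{"gripper": 1,"x": 0,"y": 0,"z": 10,"spin": 0},{"gripper": 1,"x": 0,"y": 0,"z": 18,"spin": 0},{"gripper": 1,"x": 0,"y": 0,"z": 20,"spin": 0},{"gripper": 1,"x": 0,"y": 0,"z": 20,"spin": 0},{"gripper": 1,"x": 0,"y": 0,"z": 20,"spin": 0},{"gripper": 1,"x": 0,"y": 0,"z": 20,"spin": 0},{"gripper": 1,"x": 0,"y": 0,"z": 15,"spin": 0},{"gripper": 1,"x": 0,"y": 0,"z": 8,"spin": 0},{"gripper": 1,"x": 0,"y": 0,"z": 0,"spin": 0},{"gripper": 1,"x": 0,"y": 0,"z": 0,"spin": 0}])

```text
time: 11.3
eef_pos: [0.5232, -0.2377, 0.0776]
tcp_rot: [0.638, 0.77, 0.0, 0.0]
contact_force: [-0.0, -0.3, -1.3]
opening: 0.144
finger_force: 78.4
```

Run:
```python
from h import *
go([523,-237.5,65.3],100.7)
```

```text
pos [ 523.2 -237.7   77.6] yaw 100.74 tilt [ 0.0008 -0.0005] q [-0.6   0.26  1.94  0.    0.94 -0.79] t 11.3
F [-0.  -0.3 -1.3] open 0.144 ff 78.42514157295227
move [ 0.2 -0.2 12.3] spin 0.04
```

Lower gently until contact.

step_arm(commands=[{"gripper": 1,"x": 0,"y": 0,"z": 2,"spin": 0},{"gripper": 1,"x": 0,"y": 0,"z": 2,"spin": 0},{"gripper": 1,"x": 0,"y": 0,"z": 2,"spin": 0},{"gripper": 1,"x": 0,"y": 0,"z": 2,"spin": 0},{"gripper": 1,"x": 0,"y": 0,"z": 1,"spin": 0},{"gripper": 1,"x": 0,"y": 0,"z": 1,"spin": 0},{"gripper": 1,"x": 0,"y": 0,"z": 1,"spin": 0},{"gripper": 1,"x": 0,"y": 0,"z": 0,"spin": 0},{"gripper": 1,"x": 0,"y": 0,"z": 0,"spin": 0},{"gripper": 1,"x": 0,"y": 0,"z": 0,"spin": 0}])

```text
time: 12.3
eef_pos: [0.5228, -0.2376, 0.0661]
tcp_rot: [0.638, 0.77, 0.0, 0.0]
contact_force: [-0.4, -0.1, -1.2]
opening: 0.149
finger_force: 78.4
```

step_arm(commands=[{"gripper": 1,"x": 0,"y": 0,"z": 0.5,"spin": 0},{"gripper": 1,"x": 0,"y": 0,"z": 0.5,"spin": 0},{"gripper": 1,"x": 0,"y": 0,"z": 0.5,"spin": 0},{"gripper": 1,"x": 0,"y": 0,"z": 0.5,"spin": 0},{"gripper": 1,"x": 0,"y": 0,"z": 0,"spin": 0},{"gripper": 1,"x": 0,"y": 0,"z": 0,"spin": 0},{"gripper": 1,"x": 0,"y": 0,"z": 0,"spin": 0},{"gripper": 1,"x": 0,"y": 0,"z": 0,"spin": 0},{"gripper": 1,"x": 0,"y": 0,"z": 0,"spin": 0},{"gripper": 1,"x": 0,"y": 0,"z": 0,"spin": 0}])

```text
time: 13.3
eef_pos: [0.523, -0.2377, 0.0652]
tcp_rot: [0.638, 0.77, -0.0, 0.0]
contact_force: [-1.6, 1.4, 6.1]
opening: 0.151
finger_force: 79.6
```

step_arm(commands=[{"gripper": 0.5,"x": 0,"y": 0,"z": -0.5,"spin": 0},{"gripper": 0.2,"x": 0,"y": 0,"z": 0,"spin": 0},{"gripper": -0.3,"x": 0,"y": 0,"z": 0,"spin": 0},{"gripper": -0.3,"x": 0,"y": 0,"z": 0,"spin": 0},{"gripper": -0.3,"x": 0,"y": 0,"z": -5,"spin": 0},{"gripper": -0.3,"x": 0,"y": 0,"z": -25,"spin": 0},{"gripper": -0.3,"x": 0,"y": 0,"z": -30,"spin": 0},{"gripper": -0.3,"x": 0,"y": 0,"z": -35,"spin": 0},{"gripper": -0.3,"x": 0,"y": 0,"z": -35,"spin": 0},{"gripper": -0.3,"x": 0,"y": 0,"z": -20,"spin": 0}])

```text
time: 14.3
eef_pos: [0.5238, -0.2383, 0.2186]
tcp_rot: [0.638, 0.77, 0.0, 0.003]
contact_force: [-0.6, 0.3, 0.3]
opening: 0.651
finger_force: 0.0
```

Run:
```python
from h import *
go([563.3,-2.5,215],100.7)
c,P=cloud("wrist"); 
Q=P.reshape(-1,3); Q=Q[~np.isnan(Q[:,0])]; Q=Q[np.hypot(Q[:,0]-.523,Q[:,1]+.2375)<.05]
for lo,hi in((.07,.09),(.04,.055)):
    q=Q[(Q[:,2]>lo)&(Q[:,2]<hi)]; print(len(q),np.percentile(q[:,2],[5,50,95]),cv2.minAreaRect((q[:,:2]*1000).astype(np.float32)))
c,P=cloud("top"); 
Q=P.reshape(-1,3); Q=Q[~np.isnan(Q[:,0])]; Q=Q[np.hypot(Q[:,0]-.5633,Q[:,1]+.0025)<.02]
q=Q[(Q[:,2]>.085)&(Q[:,2]<.105)]; print(len(q),np.median(q,0),cv2.minAreaRect((q[:,:2]*1000).astype(np.float32)))
```

```text
pos [ 523.8 -238.3  218.6] yaw 100.72 tilt [ 0.0045 -0.003 ] q [-0.6   0.09  1.85  0.    1.19 -0.79] t 14.3
F [-0.6  0.3  0.3] open 0.651 ff 0.0
move [224.4  82.7   3.1] spin 0.02
1161 [0.07685128 0.07863759 0.07982941] ((523.7313842773438, -236.30531311035156), (13.725563049316406, 49.12247085571289), 11.07706069946289)
2729 [0.04548612 0.04676483 0.04797346] ((523.6779174804688, -236.35098266601562), (59.51406478881836, 58.506919860839844), 10.189396858215332)
75 [ 0.56168982 -0.00364794  0.09488636] ((561.6193237304688, -3.6577095985412598), (12.887372016906738, 14.328436851501465), 89.57697296142578)
```

The cover lies flat and bar up on the tray floor: top of bar at 79 mm, as it should be. Back to the cartridge.

step_arm(commands=[{"gripper": -0.3,"x": 12,"y": 5,"z": 0,"spin": 0},{"gripper": -0.3,"x": 25,"y": 9,"z": 0,"spin": 0},{"gripper": -0.3,"x": 25,"y": 9,"z": 0,"spin": 0},{"gripper": -0.3,"x": 25,"y": 9,"z": 0,"spin": 0},{"gripper": -0.3,"x": 25,"y": 9,"z": 0,"spin": 0},{"gripper": -0.3,"x": 25,"y": 9,"z": 0,"spin": 0},{"gripper": -0.3,"x": 25,"y": 9,"z": 0,"spin": 0},{"gripper": -0.3,"x": 25,"y": 9,"z": 0,"spin": 0},{"gripper": -0.3,"x": 25,"y": 9,"z": 0,"spin": 0},{"gripper": -0.3,"x": 12,"y": 5,"z": 0,"spin": 0}])

```text
time: 15.4
eef_pos: [0.5602, 0.0005, 0.2118]
tcp_rot: [0.637, 0.771, -0.001, -0.002]
contact_force: [0.6, -0.1, -0.7]
opening: 0.648
finger_force: 0.0
```

step_arm(commands=[{"gripper": -0.3,"x": 0,"y": 0,"z": 10,"spin": 0},{"gripper": -0.3,"x": 0,"y": 0,"z": 20,"spin": 0},{"gripper": -0.3,"x": 0,"y": 0,"z": 20,"spin": 0},{"gripper": -0.3,"x": 0,"y": 0,"z": 20,"spin": 0},{"gripper": -0.3,"x": 0,"y": 0,"z": 10,"spin": 0},{"gripper": -0.3,"x": 0,"y": 0,"z": 0,"spin": 0},{"gripper": -0.3,"x": 0,"y": 0,"z": 0,"spin": 0},{"gripper": -0.3,"x": 0,"y": 0,"z": 0,"spin": 0},{"gripper": -0.3,"x": 0,"y": 0,"z": 0,"spin": 0},{"gripper": -0.3,"x": 0,"y": 0,"z": 0,"spin": 0}])

```text
time: 16.4
eef_pos: [0.5622, -0.0023, 0.1354]
tcp_rot: [0.638, 0.77, 0.0, 0.001]
contact_force: [-0.9, 1.3, -0.2]
opening: 0.652
finger_force: 0.0
```

Run:
```python
from h import *
go([563,-2.5,83],100.7)
c,P=cloud("wrist"); save("w4.png",c["color"])
Q=P.reshape(-1,3); Q=Q[~np.isnan(Q[:,0])]; Q=Q[np.hypot(Q[:,0]-.5633,Q[:,1]+.0025)<.02]
q=Q[(Q[:,2]>.085)&(Q[:,2]<.105)]; print(len(q),np.median(q,0),cv2.minAreaRect((q[:,:2]*1000).astype(np.float32)))
```

```text
pos [562.2  -2.3 135.4] yaw 100.73 tilt [ 0.0017 -0.0003] q [-0.18  0.16  1.94 -0.    1.04 -0.37] t 16.4
F [-0.9  1.3 -0.2] open 0.652 ff 0.0
move [-0.3  0.7 52.4] spin 0.03
875 [ 5.62808890e-01 -2.52731387e-04  9.46155020e-02] ((563.0889282226562, -1.8141050338745117), (15.54414176940918, 15.57558536529541), 33.91651916503906)
```

View pics/w4.png

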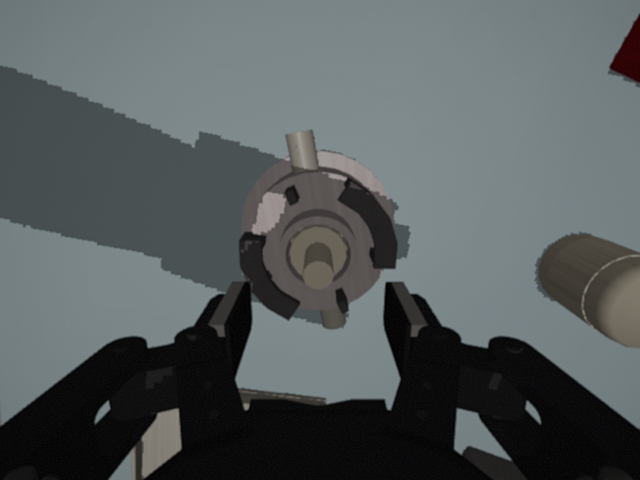

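The stub is at pixel (317,270), midway between the pads. Its top is at 94.6 mm (95 expected), at (563.0, -2) mm.

step_arm(commands=[{"gripper": -0.3,"x": 0,"y": 0.8,"z": 10,"spin": 0},{"gripper": -0.3,"x": 0,"y": 0,"z": 15,"spin": 0},{"gripper": -0.3,"x": 0,"y": 0,"z": 15,"spin": 0},{"gripper": -0.3,"x": 0,"y": 0,"z": 9,"spin": 0},{"gripper": -0.3,"x": 0,"y": 0,"z": 3,"spin": 0},{"gripper": 0.4,"x": 0,"y": 0,"z": 0,"spin": 0},{"gripper": 0.4,"x": 0,"y": 0,"z": 0,"spin": 0},{"gripper": 1,"x": 0,"y": 0,"z": 0,"spin": 0},{"gripper": 1,"x": 0,"y": 0,"z": 0,"spin": 0},{"gripper": 1,"x": 0,"y": 0,"z": 0,"spin": 0}], force=50)

```text
time: 17.45
eef_pos: [0.563, -0.0022, 0.0833]
tcp_rot: [0.638, 0.77, 0.0, 0.001]
contact_force: [0.4, -0.1, 1.6]
opening: 0.17
finger_force: 48.7
```

step_arm(commands=[{"gripper": 1,"x": 0,"y": 0,"z": 0,"spin": 0},{"gripper": 1,"x": 0,"y": 0,"z": -2,"spin": 0},{"gripper": 1,"x": 0,"y": 0,"z": -3,"spin": 0},{"gripper": 1,"x": 0,"y": 0,"z": -5,"spin": 0},{"gripper": 1,"x": 0,"y": 0,"z": -5,"spin": 0},{"gripper": 1,"x": 0,"y": 0,"z": -5,"spin": 0},{"gripper": 1,"x": 0,"y": 0,"z": -5,"spin": 0},{"gripper": 1,"x": 0,"y": 0,"z": -5,"spin": 0},{"gripper": 1,"x": 0,"y": 0,"z": 0,"spin": 0},{"gripper": 1,"x": 0,"y": 0,"z": 0,"spin": 0}])

```text
time: 18.45
eef_pos: [0.5625, -0.0021, 0.1127]
tcp_rot: [0.638, 0.77, 0.0, 0.0]
contact_force: [0.2, -0.1, -0.4]
opening: 0.168
finger_force: 48.7
```

step_arm(commands=[{"gripper": 1,"x": 0,"y": 0,"z": -5,"spin": 0},{"gripper": 1,"x": 0,"y": 0,"z": -8,"spin": 0},{"gripper": 1,"x": 0,"y": 0,"z": -10,"spin": 0},{"gripper": 1,"x": 0,"y": 0,"z": -10,"spin": 0},{"gripper": 1,"x": 0,"y": 0,"z": -10,"spin": 0},{"gripper": 1,"x": 0,"y": 0,"z": -10,"spin": 0},{"gripper": 1,"x": 0,"y": 0,"z": -10,"spin": 0},{"gripper": 1,"x": 0,"y": 0,"z": -7,"spin": 0},{"gripper": 1,"x": 0,"y": 0,"z": 0,"spin": 0},{"gripper": 1,"x": 0,"y": 0,"z": 0,"spin": 0}])

```text
time: 19.45
eef_pos: [0.5623, -0.0021, 0.1825]
tcp_rot: [0.638, 0.77, -0.0, -0.0]
contact_force: [-0.2, 0.7, -0.1]
opening: 0.169
finger_force: 48.7
```

Run:
```python
from h import *
go([512.5,259.5,64.3],100.7)
c,P=cloud("side"); save("s3.png",c["color"][120:420,230:470])
```

```text
pos [562.3  -2.1 182.5] yaw 100.72 tilt [-0.0001  0.    ] q [-0.18  0.1   1.91  0.    1.13 -0.37] t 19.45
F [-0.2  0.7 -0.1] open 0.169 ff 48.70337963104248
move [266.3  -0.3 118.2] spin 0.02
```

View pics/s3.png

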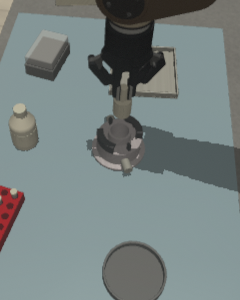

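The crop shows the cartridge hanging upright at (122,105) and the bore empty at (120,130). Next, over to the dish.

step_arm(commands=[{"gripper": 1,"x": 12,"y": 0,"z": 0,"spin": 0},{"gripper": 1,"x": 28,"y": 0,"z": 0,"spin": 0},{"gripper": 1,"x": 30,"y": 0,"z": 0,"spin": 0},{"gripper": 1,"x": 30,"y": 0,"z": 0,"spin": 0},{"gripper": 1,"x": 32,"y": 0,"z": 0,"spin": 0},{"gripper": 1,"x": 32,"y": 0,"z": 0,"spin": 0},{"gripper": 1,"x": 32,"y": 0,"z": 0,"spin": 0},{"gripper": 1,"x": 30,"y": 0,"z": 0,"spin": 0},{"gripper": 1,"x": 26,"y": 0,"z": 0,"spin": 0},{"gripper": 1,"x": 14,"y": 0,"z": 0,"spin": 0}])

```text
time: 20.5
eef_pos: [0.5116, 0.2615, 0.1819]
tcp_rot: [0.637, 0.771, -0.0, -0.001]
contact_force: [-0.4, -0.3, -0.6]
opening: 0.165
finger_force: 48.7
```

step_arm(commands=[{"gripper": 1,"x": 0,"y": 0,"z": 8,"spin": 0},{"gripper": 1,"x": 0,"y": 0,"z": 16,"spin": 0},{"gripper": 1,"x": 0,"y": 0,"z": 20,"spin": 0},{"gripper": 1,"x": 0,"y": 0,"z": 20,"spin": 0},{"gripper": 1,"x": 0,"y": 0,"z": 20,"spin": 0},{"gripper": 1,"x": 0,"y": 0,"z": 15,"spin": 0},{"gripper": 1,"x": 0,"y": 0,"z": 8,"spin": 0},{"gripper": 1,"x": 0,"y": 0,"z": 0,"spin": 0},{"gripper": 1,"x": 0,"y": 0,"z": 0,"spin": 0},{"gripper": 1,"x": 0,"y": 0,"z": 0,"spin": 0}])

```text
time: 21.5
eef_pos: [0.5139, 0.2594, 0.0767]
tcp_rot: [0.638, 0.77, 0.001, 0.001]
contact_force: [-0.6, 0.4, -0.7]
opening: 0.166
finger_force: 48.7
```

Run:
```python
from h import *
go([512.5,259.5,64.3],100.7)
```

```text
pos [513.9 259.4  76.7] yaw 100.71 tilt [0.0023 0.0007] q [ 0.29  0.27  1.94 -0.    0.93  0.1 ] t 21.5
F [-0.6  0.4 -0.7] open 0.166 ff 48.73269259929657
move [ 0.3 -1.4 12.4] spin 0.01
```

step_arm(commands=[{"gripper": 1,"x": 0,"y": 0,"z": 2,"spin": 0},{"gripper": 1,"x": 0,"y": 0,"z": 2,"spin": 0},{"gripper": 1,"x": 0,"y": 0,"z": 2,"spin": 0},{"gripper": 1,"x": 0,"y": 0,"z": 2,"spin": 0},{"gripper": 1,"x": 0,"y": 0,"z": 1,"spin": 0},{"gripper": 1,"x": 0,"y": 0,"z": 1,"spin": 0},{"gripper": 1,"x": 0,"y": 0,"z": 1,"spin": 0},{"gripper": 1,"x": 0,"y": 0,"z": 0.5,"spin": 0},{"gripper": 1,"x": 0,"y": 0,"z": 0,"spin": 0},{"gripper": 1,"x": 0,"y": 0,"z": 0,"spin": 0}])

```text
time: 22.5
eef_pos: [0.513, 0.2593, 0.0643]
tcp_rot: [0.638, 0.77, -0.0, 0.0]
contact_force: [-1.1, -0.7, 2.2]
opening: 0.171
finger_force: 48.9
```

step_arm(commands=[{"gripper": 1,"x": 0,"y": 0,"z": 0.5,"spin": 0},{"gripper": 1,"x": 0,"y": 0,"z": 0.5,"spin": 0},{"gripper": 1,"x": 0,"y": 0,"z": 0.5,"spin": 0},{"gripper": 1,"x": 0,"y": 0,"z": 0,"spin": 0},{"gripper": 1,"x": 0,"y": 0,"z": 0,"spin": 0},{"gripper": 1,"x": 0,"y": 0,"z": 0,"spin": 0},{"gripper": 1,"x": 0,"y": 0,"z": 0,"spin": 0},{"gripper": 1,"x": 0,"y": 0,"z": 0,"spin": 0},{"gripper": 1,"x": 0,"y": 0,"z": 0,"spin": 0},{"gripper": 1,"x": 0,"y": 0,"z": 0,"spin": 0}])

```text
time: 23.5
eef_pos: [0.5132, 0.2594, 0.0643]
tcp_rot: [0.638, 0.77, -0.0, -0.0]
contact_force: [-4.2, -1.3, 8.8]
opening: 0.169
finger_force: 49.8
```

On the floor with firm contact. I back off the press, release and rise.

step_arm(commands=[{"gripper": 1,"x": 0,"y": 0,"z": -1,"spin": 0},{"gripper": 1,"x": 0,"y": 0,"z": -0.4,"spin": 0},{"gripper": 0.5,"x": 0,"y": 0,"z": 0,"spin": 0},{"gripper": 0.2,"x": 0,"y": 0,"z": 0,"spin": 0},{"gripper": -0.2,"x": 0,"y": 0,"z": 0,"spin": 0},{"gripper": -0.2,"x": 0,"y": 0,"z": 0,"spin": 0},{"gripper": -0.2,"x": 0,"y": 0,"z": -5,"spin": 0},{"gripper": -0.2,"x": 0,"y": 0,"z": -20,"spin": 0},{"gripper": -0.2,"x": 0,"y": 0,"z": -30,"spin": 0},{"gripper": -0.2,"x": 0,"y": 0,"z": -30,"spin": 0}])

```text
time: 24.5
eef_pos: [0.5126, 0.2591, 0.1496]
tcp_rot: [0.638, 0.77, -0.0, -0.0]
contact_force: [-0.4, 0.2, -0.1]
opening: 0.598
finger_force: 0.0
```

step_arm(commands=[{"gripper": -0.2,"x": 0,"y": 0,"z": -30,"spin": 0},{"gripper": -0.2,"x": 0,"y": 0,"z": -30,"spin": 0},{"gripper": -0.2,"x": 0,"y": 0,"z": -15,"spin": 0},{"gripper": -0.2,"x": 0,"y": 0,"z": 0,"spin": 0},{"gripper": -0.2,"x": 0,"y": 0,"z": 0,"spin": 0},{"gripper": -0.2,"x": 0,"y": 0,"z": 0,"spin": 0},{"gripper": -0.2,"x": 0,"y": 0,"z": 0,"spin": 0},{"gripper": -0.2,"x": 0,"y": 0,"z": 0,"spin": 0},{"gripper": -0.2,"x": 0,"y": 0,"z": 0,"spin": 0},{"gripper": -0.2,"x": 0,"y": 0,"z": 0,"spin": 0}])

```text
time: 25.5
eef_pos: [0.5129, 0.2592, 0.2236]
tcp_rot: [0.638, 0.77, -0.0, -0.0]
contact_force: [0.1, -0.7, 0.4]
opening: 0.6
finger_force: 0.0
```

Run:
```python
from h import *
go([512.5,259.5,64.3],100.7)
c,P=cloud("wrist"); 
Q=P.reshape(-1,3); Q=Q[~np.isnan(Q[:,0])]; Q=Q[np.hypot(Q[:,0]-.513,Q[:,1]-.2595)<.04]
q=Q[(Q[:,2]>.067)&(Q[:,2]<.09)]; print(len(q),np.median(q,0),cv2.minAreaRect((q[:,:2]*1000).astype(np.float32)))
c,P=cloud("side"); save("s4.png",c["color"])
```

```text
pos [512.9 259.2 223.6] yaw 100.72 tilt [-0.0005 -0.0001] q [0.29 0.09 1.85 0.   1.21 0.1 ] t 25.5
F [ 0.1 -0.7  0.4] open 0.6 ff 0.0
move [  0.4  -0.3 159.3] spin 0.02
339 [0.51337241 0.26061991 0.0756424 ] ((513.644287109375, 259.7854309082031), (15.218280792236328, 15.498268127441406), 12.341989517211914)
```

View pics/s4.png

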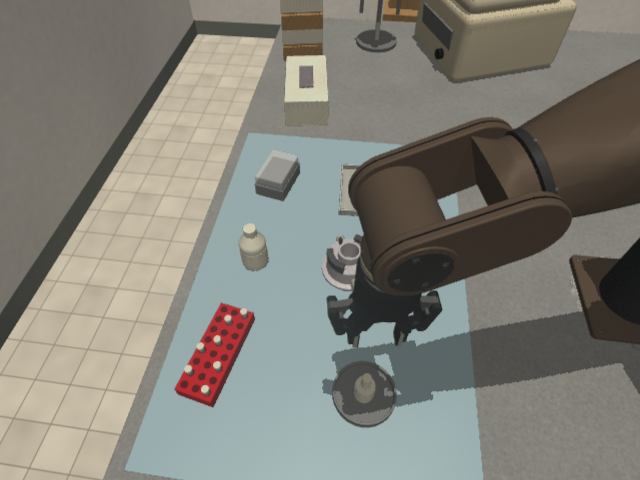

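The cartridge stands upright in the dish at pixel (365,388), with its stub top at 76 mm as expected. The bore is empty, the bystanders have not moved, and the gripper is clear of everything.

```bash
python3 -c "
from plant import *
print(sign_off())"
```

```text
the job is handed in; nothing more can be done
None
```

The job is handed in at about 26 s: the cover lies flat, bar up, in the square tray, the cartridge stands upright in the round dish, and the bottle, tip box and tube rack look unmoved in the last picture.

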